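# Press the lid of the relaxing box shut all round

### The arm

A 6-joint arm with a two-finger parallel gripper is mounted at the origin on the work surface. World frame = base frame: x ahead of the robot, y to its left, z up, the work surface at z = 0. Lengths are in mm, angles in rad, forces in N, time in s.
With the tool pointing down it reaches from about 350 to 775 mm from the base axis. Payload 7.3 kg.
Tool frame: the origin (TCP) lies at the very end of the fingers, on their centre line; the grasp point (between the pads) lies bot.grip_point_offset behind it (bot.grip_point_offset is the distance from the TCP to the grasp point, in mm); z points along the fingers, y is the line along which they close (so a half turn about z gives the same grasp; the last joint's range is limited). The gripper opens to 92 mm and grips with 3 to 60 N. Pads are 19 mm wide; open, the fingers measure 130 mm over their backs; the gripper's body (75 mm by 190 mm) begins 47 mm behind the grasp point.
Start: joints at [-1.462, 0.342, 1.524, -0, 1.275, -0.146], TCP at [132.349, -508.064, 226.741] pointing down, gripper open.
Joint ranges: [-2.53, 2.53], [-0.77, 2.02], [0.04, 2.7], [-1, 4.14], [0.28, 2.66], [-3.11, 3.11]. Speed limits (rad/s): [2.57, 2.57, 3.14, 3.14, 3.14, 3.14].

### API

Orientations are given as [roll, pitch, yaw] about the fixed x, y, z axes, in that order (R = Rz(yaw) Ry(pitch) Rx(roll)).
In Python, from plant import bot gives the robot as it stands. The module is installed in compiled form; this text tells all that it offers.
- The arm moves only by the tool carry_out, never from a script. Its argument "plan" is a list of rows, each an object of numbers: "tx", "ty", "tz": the shift along the world's x, y, z in mm; "rx", "ry", "rz": the turn, a rotation vector about the world's x, y, z in rad. A call has 1 to 12 rows; each row shifts and turns the commanded pose from where the row before left it; what a row does not reach is not made up. A row lasts 1/10 s, in which the tool goes at most 50 mm and 8.59 degrees, less where a joint would pass 70% of its speed; a pose out of reach is approached as far as the arm can. A call with a gripper value outside its range is refused whole. "gripper" is the closure, from 0 (fully open) to 1 (shut), set as the call begins (left out, the last holds). The fingers move at their own pace and stop on an object; the grip force is fixed at half the most. Time passes only in rows, so rows that do not move let the fingers close. It gives the time, the measured TCP pose, the force, the opening and the grip force at its end, in the units of the state.
- bot.get_obs(): the state, without advancing time (a new reading comes with each control period).
- bot.capture(name): name is "side" or "top"; returns the picture (480x640x3 uint8, red, green, blue); there is no depth.
- bot.camera_model(name): a dict with "camera_matrix" (3x3 intrinsics, pixels), "R" (3x3) and "t" (3): a world point X has camera coordinates R X + t. Camera axes: x right, y down, z forward; pixel columns grow to the right and rows downward; lengths in mm; the calibration is good to about 2 mm. A picture is of the moment at which its call begins. camera_model takes no time and is no camera call.
- bot.close_job(): hands the job in; it is judged then, once.
The state is a dict: "time": time; "joint_positions": joint angles; "dq": joint speeds; "tau": joint torques, N m; "tool_pos": TCP position; "tcp_rot": TCP orientation; "contact_force": force on the tool from outside, world axes, zero at the start; "moment": the same for the moment, N m; "grip_width": finger opening in mm; "finger_force": force on a finger pad.
Only numpy, scipy, OpenCV 4.12 (cv2) and the standard library are available. Lean on these libraries where they do the work, as an engineer would, in place of code of your own. Each camera call takes 0.05 s, during which the arm holds its last target. There are 200 camera calls.

### The job

The blue lid of the clear relaxing box has sprung up at all four corners. Press its rim down with the fingertips, corner by corner, with steady pressure rather than blows, until every corner has clicked shut, then let go. Leave the box standing where it is, without picking it up or shoving it about, and do not disturb the jar, dish, brush and vial around it.

Things in the scene. Friction and masses are not known exactly. Their poses are not given: they have to be found in the camera images.
- tub: Relaxing box: clear stiff plastic tub with a white plaster bed and dark beetles inside, under a blue lid; about 0.9 to 1 kg in all, loose on the steel bench. Origin: centre of the underside, on the bench; z up, x along the short side, y along the long side. Foot 110 (x) by 166 (y) mm. A clear flange runs round it, its top 70 mm above the bench, just under the lid's rim.
- lid_middle (a point): Middle of the top of the blue flexible press-on lid, 140 (x) by 196 (y) mm, corners rounded at 20 mm, over the tub's centre. Rim 12 mm wide, 13 mm deep, its top 84 mm above the bench when shut; the thin panel inside lies 5 mm lower. A shut corner sits on the flange; a sprung one shows a gap of about 10 mm. The sides between bend along with the corners.
- press_near_right (a point): Place to press on the robot-side right corner of the blue lid: on the top of the rim, 15 mm in from both edges, at x -55 mm, y -83 mm in the tub's axes; moves with the corner. 84 mm above the bench when shut, about 93 mm when sprung up.
- lid_near_right (a joint): How far that corner is pressed down, in m: about 0 is sprung up (at the start), 0.009 is clicked shut, the end of its travel. It resists a push with up to about 10 N, snaps over half way down (0.0045), pulls itself shut from there and stays shut.
- press_near_left (a point): Place to press on the robot-side left corner of the blue lid: on the top of the rim, 15 mm in from both edges, at x -55 mm, y +83 mm in the tub's axes; moves with the corner. 84 mm above the bench when shut, about 93 mm when sprung up.
- lid_near_left (a joint): How far that corner is pressed down, in m: about 0 is sprung up (at the start), 0.009 is clicked shut, the end of its travel. It resists a push with up to about 10 N, snaps over half way down (0.0045), pulls itself shut from there and stays shut.
- press_far_left (a point): Place to press on the far left corner of the blue lid: on the top of the rim, 15 mm in from both edges, at x +55 mm, y +83 mm in the tub's axes; moves with the corner. 84 mm above the bench when shut, about 93 mm when sprung up. A small pull tab (it sticks out about 11 mm, 3 mm thick) is at this corner.
- lid_far_left (a joint): How far that corner is pressed down, in m: about 0 is sprung up (at the start), 0.009 is clicked shut, the end of its travel. It resists a push with up to about 10 N, snaps over half way down (0.0045), pulls itself shut from there and stays shut.
- press_far_right (a point): Place to press on the far right corner of the blue lid: on the top of the rim, 15 mm in from both edges, at x +55 mm, y -83 mm in the tub's axes; moves with the corner. 84 mm above the bench when shut, about 93 mm when sprung up.
- lid_far_right (a joint): How far that corner is pressed down, in m: about 0 is sprung up (at the start), 0.009 is clicked shut, the end of its travel. It resists a push with up to about 10 N, snaps over half way down (0.0045), pulls itself shut from there and stays shut.
- jar: Bystander: glass jar with red cap, 52 mm across, 72 mm tall, standing. Origin: centre of its underside.
- dish: Bystander: flat covered petri dish, 90 mm across, 16 mm high. Origin: centre of its underside.
- brush: Bystander: slim specimen brush with dark wooden handle lying on the bench, 170 mm long along its x, 10 mm thick. Origin: under its middle.
- vial: Bystander: small amber glass vial with white cap, 25 mm across, 50 mm tall, standing. Origin: centre of its underside.
Not all that is in view belongs to the job. Several things look just like the tub: the one meant starts farthest to the robot's right.

How it is judged:
By the outcome, as a careful person would: the job done as asked, in the order asked, and still so for the second after the job is handed in, with the robot touching nothing.
It also fails if it takes over 45 s, if anything falls off the work surface, if the arm or the gripper's body presses on something with over 40 N, if the wrist force passes 120 N, or if a joint passes its speed limit or range.

## Working session

There is one attempt and no reset: what is moved stays moved. The work goes in short steps, Python scripts to look and compute and a tool call to move; the robot and the scene stay as the last step left them, time stands still between calls to the robot, and variables do not carry over. Pictures are saved under pics/ and viewed, at most 10 in all, crops included, and the job is handed in when it is done.

Besides the shell and the picture viewer there is one more tool, called after "Request:" by a JSON object that holds its "op" and its "data". carry_out: Moves the arm, as the interface text tells. Its arguments: {"type":"object","properties":{"plan":{"type":"array"},"gripper":{"type":"number"}},"required":["plan"]}

```bash
mkdir -p pics; python3 - <<'E'
from plant import bot
import cv2
for n in("top","side"):
    cv2.imwrite(f"pics/{n}0.png",bot.capture(n)[:,:,::-1])
    m=bot.camera_model(n);print(m)
print(bot.get_obs(),bot.grip_point_offset)
E
```

```text
{'camera_matrix': array([[562.3907904 ,   0.        , 326.53437113],
       [  0.        , 562.3907904 , 236.91847435],
       [  0.        ,   0.        ,   1.        ]]), 'R': array([[-0.01641975, -0.99978406, -0.01273696],
       [-0.98618522,  0.01829379, -0.16463307],
       [ 0.16483053,  0.00985776, -0.98627264]]), 't': array([  58.14336594,  592.23844626, 1102.63032648])}
{'camera_matrix': array([[438.20484871,   0.        , 319.51509474],
       [  0.        , 438.20484871, 237.8605171 ],
       [  0.        ,   0.        ,   1.        ]]), 'R': array([[ 0.9902236 , -0.13936499, -0.00588488],
       [-0.08386772, -0.56112938, -0.82346829],
       [ 0.11146047,  0.81591128, -0.56733178]]), 't': array([-579.83425305,  139.43066893,  584.81961846])}
{'time': 0.1, 'joint_positions': array([-1.46200651e+00,  3.42629945e-01,  1.52489731e+00, -1.32823096e-05,
        1.27537731e+00, -1.45991344e-01]), 'dq': array([ 0.00123874, -0.00079988, -0.00256106,  0.00087821, -0.00035087,
       -0.00048502]), 'tau': array([ 1.34045338e-03, -4.32002878e+01, -2.44694817e+01,  7.18088890e-02,
        5.25118271e-02, -5.02151545e-05]), 'tool_pos': array([ 132.30171095, -507.69917694,  226.13488081]), 'tcp_rot': array([-3.14029285e+00, -1.78281570e-04,  2.54784916e-01]), 'contact_force': array([-0.13960915,  0.29051837, -0.55086444]), 'moment': array([ 0.04098434, -0.01156809, -0.04658998]), 'finger_force': 0.0, 'grip_width': 91.50929186999099} 18.8
```

View pics/top0.png

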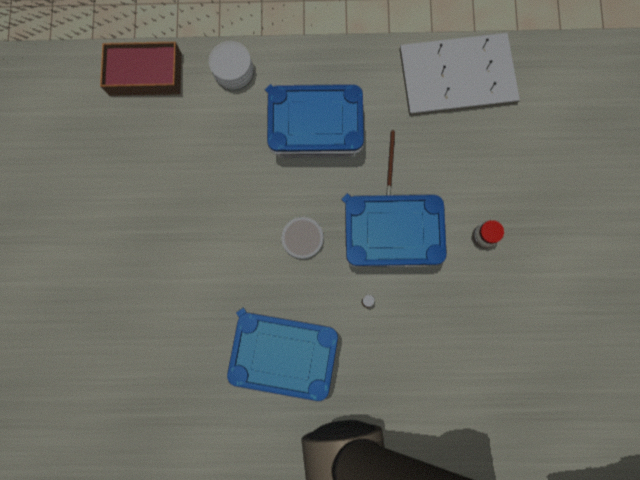

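View pics/side0.png

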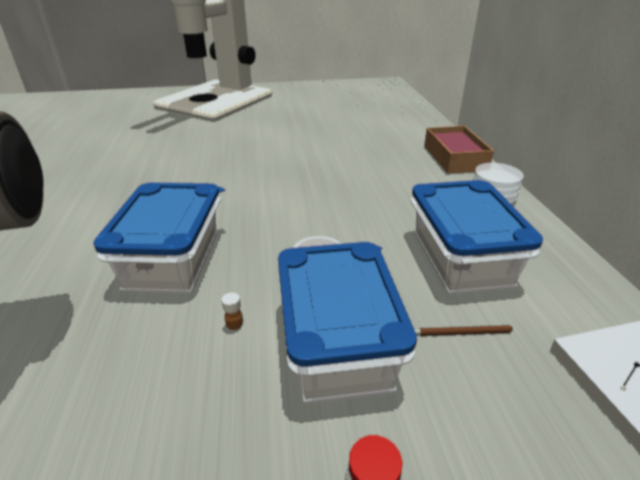

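Three lookalike boxes in the top picture, at (315,118), (396,230) and (283,357). The one meant is (396,230): it has the largest column, so it is farthest to the robot's right (-y), and the jar, dish, brush and vial surround it. I'll confirm in an enlarged crop.

```bash
cat > h.py <<'E'
from plant import bot
import numpy as np, cv2
def world(n,uv,z):
    m=bot.camera_model(n);R,t=m["R"],m["t"]
    d=R.T@np.linalg.solve(m["camera_matrix"],[*uv,1.]);c=-R.T@t
    return c+d*(z-c[2])/d[2]
def pix(n,X):
    m=bot.camera_model(n);return cv2.projectPoints(np.array(X,float).reshape(-1,3),cv2.Rodrigues(m["R"])[0],m["t"],m["camera_matrix"],None)[0].reshape(-1,2)
E
python3 - <<'E'
import cv2
a=cv2.imread("pics/top0.png")[180:280,330:460]
cv2.imwrite("pics/c1.png",cv2.resize(a,None,fx=6,fy=6,interpolation=2))
E
```

```text
(no output)
```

View pics/c1.png

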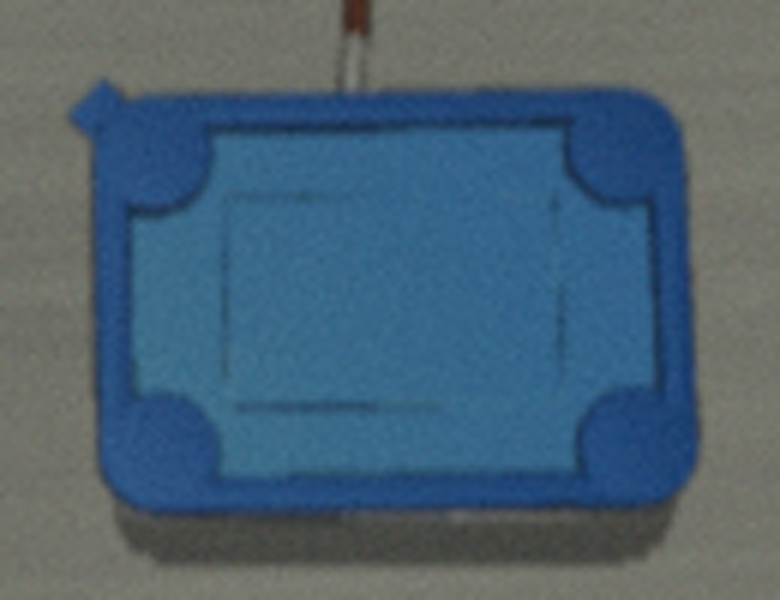

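Confirmed: an enlarged view of the rightmost box, with its tab at the far left. The rim's outer corners in the crop are near (93,97), (682,90), (698,497) and (100,506).

```bash
python3 - <<'E'
from h import *
C=[(93,97),(682,90),(698,497),(100,506)] # FL FR NR NL
W=np.array([world("top",(330+(u+.5)/6-.5,180+(v+.5)/6-.5),92) for u,v in C])[:,:2]
L=np.array([[70,98],[70,-98],[-70,-98],[-70,98]],float)
c=W.mean(0);A=W-c
th=np.arctan2((L[:,0]*A[:,1]-L[:,1]*A[:,0]).sum(),(L*A).sum())
R=np.array([[np.cos(th),-np.sin(th)],[np.sin(th),np.cos(th)]])
print(W.round(1),c,np.degrees(th),(A@R-L).round(1))
P=np.array([[-55,-83],[-55,83],[55,83],[55,-83]])@R.T+c
print("NR NL FL FR",P.round(1))
print(pix("side",[[*p,93] for p in P]).round(0))
for n,uv,z in(("jar",(492,231),72),("vial",(368.5,301),50),("dish",(302,238),16)):print(n,world("top",uv,z).round())
E
```

```text
[[ 668.6    9. ]
 [ 667.2 -186.5]
 [ 531.3 -184.8]
 [ 531.8    9.7]] [599.74102853 -88.14810792] -0.3599477637267273 [[-1.7 -0.4]
 [-1.9  0.1]
 [ 2.2  0.9]
 [ 1.5 -0.6]]
NR NL FL FR [[ 544.2 -170.8]
 [ 545.3   -4.8]
 [ 655.3   -5.5]
 [ 654.2 -171.5]]
[[302. 347.]
 [290. 253.]
 [370. 246.]
 [406. 336.]]
jar [ 595. -284.   72.]
vial [461. -34.  50.]
dish [597. 100.  16.]
```

Request:
{"op": "carry_out", "data": {"plan": [{"tx":34.5,"ty":28.3},{"tx":34.5,"ty":28.3},{"tx":34.5,"ty":28.3},{"tx":34.5,"ty":28.3},{"tx":34.5,"ty":28.3},{"tx":34.5,"ty":28.3},{"tx":34.5,"ty":28.3},{"tx":34.5,"ty":28.3},{"tx":34.5,"ty":28.3},{"tx":34.5,"ty":28.3},{"tx":34.5,"ty":28.3},{"tx":34.5,"ty":28.3}], "gripper": 1}}

```text
invalid input at $.plan[0]: expected keys tx, ty, tz, rx, ry, rz
```

Request:
{"op": "carry_out", "data": {"plan": [{"tx":34.5,"ty":28.3,"tz":0,"rx":0,"ry":0,"rz":0},{"tx":34.5,"ty":28.3,"tz":0,"rx":0,"ry":0,"rz":0},{"tx":34.5,"ty":28.3,"tz":0,"rx":0,"ry":0,"rz":0},{"tx":34.5,"ty":28.3,"tz":0,"rx":0,"ry":0,"rz":0},{"tx":34.5,"ty":28.3,"tz":0,"rx":0,"ry":0,"rz":0},{"tx":34.5,"ty":28.3,"tz":0,"rx":0,"ry":0,"rz":0},{"tx":34.5,"ty":28.3,"tz":0,"rx":0,"ry":0,"rz":0},{"tx":34.5,"ty":28.3,"tz":0,"rx":0,"ry":0,"rz":0},{"tx":34.5,"ty":28.3,"tz":0,"rx":0,"ry":0,"rz":0},{"tx":34.5,"ty":28.3,"tz":0,"rx":0,"ry":0,"rz":0},{"tx":34.5,"ty":28.3,"tz":0,"rx":0,"ry":0,"rz":0},{"tx":34.5,"ty":28.3,"tz":0,"rx":0,"ry":0,"rz":0}], "gripper": 1}}

```text
time: 1.3
tool_pos: [547.4, -166.9, 226.4]
tcp_rot: [-3.141, 0.001, 0.255]
contact_force: [0.4, -0.9, 0.6]
grip_width: 2.0
finger_force: 0.0
```

Request:
{"op": "carry_out", "data": {"plan": [{"tx":0,"ty":-1,"tz":-30,"rx":0,"ry":0,"rz":-0.085},{"tx":0,"ty":0,"tz":-30,"rx":0,"ry":0,"rz":-0.085},{"tx":0,"ty":0,"tz":-30,"rx":0,"ry":0,"rz":-0.085},{"tx":0,"ty":0,"tz":-20,"rx":0,"ry":0,"rz":0},{"tx":0,"ty":0,"tz":-10,"rx":0,"ry":0,"rz":0},{"tx":0,"ty":0,"tz":0,"rx":0,"ry":0,"rz":0}]}}

```text
time: 1.9
tool_pos: [545.6, -169.1, 105.3]
tcp_rot: [-3.14, 0.003, 0.0]
contact_force: [-0.1, -0.1, 0.9]
grip_width: 0.4
finger_force: 0.0
```

```bash
python3 - <<'E'
from h import *
a=bot.capture("side")[:,:,::-1]
print(pix("side",[bot.get_obs()["tool_pos"]]))
cv2.imwrite("pics/s1.png",cv2.resize(a[220:400,230:470],None,fx=3.3,fy=3.3,interpolation=2))
E
```

```text
[[303.96780855 336.78397869]]
```

View pics/s1.png

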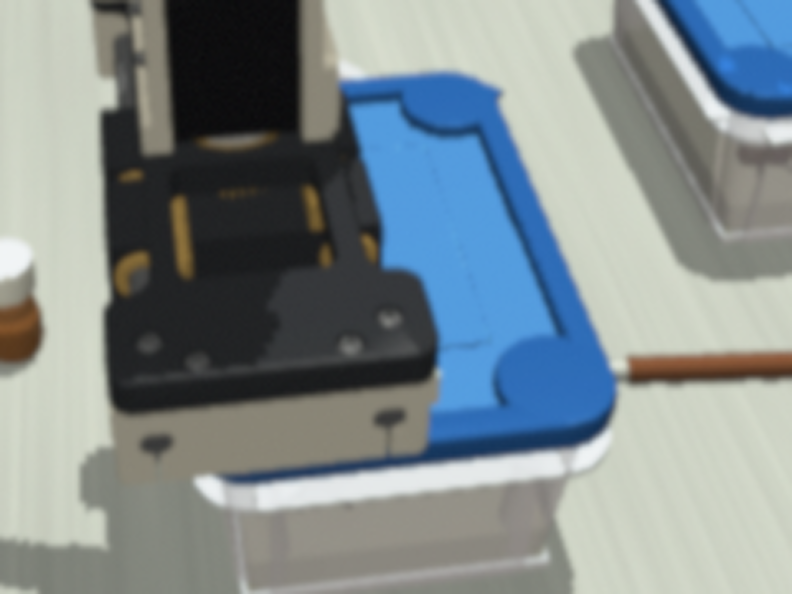

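The side crop shows the gripper above the near-right corner and hiding it, clear of the vial and jar. I'll press slowly.

Request:
{"op": "carry_out", "data": {"plan": [{"tx":0.5,"ty":1,"tz":-3,"rx":0,"ry":0,"rz":0},{"tx":0,"ty":0,"tz":-3,"rx":0,"ry":0,"rz":0},{"tx":0,"ty":0,"tz":-2,"rx":0,"ry":0,"rz":0},{"tx":0,"ty":0,"tz":-2,"rx":0,"ry":0,"rz":0},{"tx":0,"ty":0,"tz":-1,"rx":0,"ry":0,"rz":0},{"tx":0,"ty":0,"tz":-1,"rx":0,"ry":0,"rz":0},{"tx":0,"ty":0,"tz":-1,"rx":0,"ry":0,"rz":0},{"tx":0,"ty":0,"tz":-1,"rx":0,"ry":0,"rz":0},{"tx":0,"ty":0,"tz":-1,"rx":0,"ry":0,"rz":0}]}}

```text
time: 2.85
tool_pos: [547.0, -168.5, 92.2]
tcp_rot: [3.141, -0.0, -0.0]
contact_force: [-1.0, 0.2, 6.1]
grip_width: 0.6
finger_force: 3.3
```

Contact at about 92–93 mm. Continuing at 10 mm/s.

Request:
{"op": "carry_out", "data": {"plan": [{"tx":0,"ty":0,"tz":-1,"rx":0,"ry":0,"rz":0},{"tx":0,"ty":0,"tz":-1,"rx":0,"ry":0,"rz":0},{"tx":0,"ty":0,"tz":-1,"rx":0,"ry":0,"rz":0},{"tx":0,"ty":0,"tz":-1,"rx":0,"ry":0,"rz":0},{"tx":0,"ty":0,"tz":-1,"rx":0,"ry":0,"rz":0},{"tx":0,"ty":0,"tz":-1,"rx":0,"ry":0,"rz":0},{"tx":0,"ty":0,"tz":-1,"rx":0,"ry":0,"rz":0},{"tx":0,"ty":0,"tz":-1,"rx":0,"ry":0,"rz":0}]}}

```text
time: 3.65
tool_pos: [546.8, -168.5, 84.2]
tcp_rot: [3.141, 0.0, -0.0]
contact_force: [-3.8, 1.2, 11.7]
grip_width: 0.5
finger_force: 5.8
```

Request:
{"op": "carry_out", "data": {"plan": [{"tx":0,"ty":0,"tz":-0.5,"rx":0,"ry":0,"rz":0},{"tx":0,"ty":0,"tz":-0.5,"rx":0,"ry":0,"rz":0},{"tx":0,"ty":0,"tz":0,"rx":0,"ry":0,"rz":0}]}}

```text
time: 3.95
tool_pos: [546.8, -168.5, 84.2]
tcp_rot: [3.141, -0.001, -0.0]
contact_force: [-4.2, 0.8, 12.4]
grip_width: 0.5
finger_force: 6.1
```

Request:
{"op": "carry_out", "data": {"plan": [{"tx":0,"ty":0,"tz":-0.5,"rx":0,"ry":0,"rz":0},{"tx":0,"ty":0,"tz":-0.5,"rx":0,"ry":0,"rz":0},{"tx":0,"ty":0,"tz":0,"rx":0,"ry":0,"rz":0}]}}

```text
time: 4.25
tool_pos: [546.9, -168.5, 84.1]
tcp_rot: [3.141, -0.001, 0.0]
contact_force: [-7.0, 2.7, 19.0]
grip_width: 0.6
finger_force: 9.4
```

The corner is hard on its stop at 84.1 mm. Lifting gently and moving to near-left.

Request:
{"op": "carry_out", "data": {"plan": [{"tx":0,"ty":0,"tz":2,"rx":0,"ry":0,"rz":0},{"tx":0,"ty":0,"tz":6,"rx":0,"ry":0,"rz":0},{"tx":0,"ty":0,"tz":14,"rx":0,"ry":0,"rz":0},{"tx":0,"ty":30,"tz":0,"rx":0,"ry":0,"rz":0},{"tx":0,"ty":40,"tz":0,"rx":0,"ry":0,"rz":0},{"tx":1,"ty":40,"tz":0,"rx":0,"ry":0,"rz":0},{"tx":0,"ty":35,"tz":0,"rx":0,"ry":0,"rz":0},{"tx":0,"ty":15,"tz":0,"rx":0,"ry":0,"rz":0},{"tx":0,"ty":0,"tz":0,"rx":0,"ry":0,"rz":0}]}}

```text
time: 5.15
tool_pos: [547.9, -7.0, 103.7]
tcp_rot: [3.142, 0.0, 0.003]
contact_force: [0.2, -1.3, -0.8]
grip_width: 0.4
finger_force: 0.0
```

```bash
python3 - <<'E'
from h import *
a=bot.capture("side")[:,:,::-1]
cv2.imwrite("pics/s2.png",cv2.resize(a[220:400,230:470],None,fx=3.3,fy=3.3,interpolation=2))
E
```

```text
(no output)
```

View pics/s2.png

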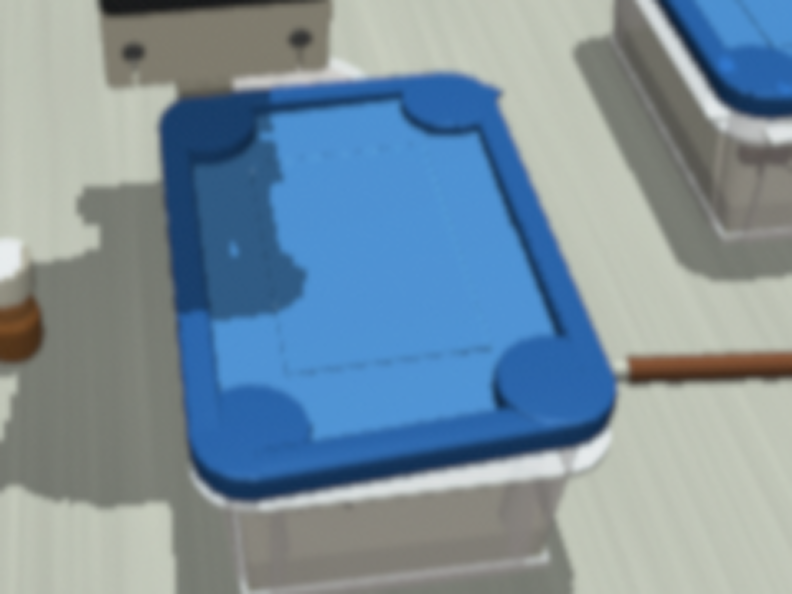

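The side crop shows the near-right corner (250,440) down on the flange and the box's foot unmoved at (245,585) and (545,555). The fingertip is above near-left at (205,95).

Request:
{"op": "carry_out", "data": {"plan": [{"tx":0,"ty":-1,"tz":-3,"rx":0,"ry":0,"rz":0},{"tx":0,"ty":0,"tz":-3,"rx":0,"ry":0,"rz":0},{"tx":0,"ty":0,"tz":-2,"rx":0,"ry":0,"rz":0},{"tx":0,"ty":0,"tz":-1,"rx":0,"ry":0,"rz":0},{"tx":0,"ty":0,"tz":-1,"rx":0,"ry":0,"rz":0},{"tx":0,"ty":0,"tz":-1,"rx":0,"ry":0,"rz":0},{"tx":0,"ty":0,"tz":-1,"rx":0,"ry":0,"rz":0},{"tx":0,"ty":0,"tz":-1,"rx":0,"ry":0,"rz":0},{"tx":0,"ty":0,"tz":-1,"rx":0,"ry":0,"rz":0},{"tx":0,"ty":0,"tz":-1,"rx":0,"ry":0,"rz":0},{"tx":0,"ty":0,"tz":-1,"rx":0,"ry":0,"rz":0}]}}

```text
time: 6.3
tool_pos: [547.9, -9.2, 87.5]
tcp_rot: [-3.141, -0.0, -0.0]
contact_force: [-0.6, 0.3, 0.1]
grip_width: 0.4
finger_force: 0.0
```

Request:
{"op": "carry_out", "data": {"plan": [{"tx":0,"ty":0,"tz":-1,"rx":0,"ry":0,"rz":0},{"tx":0,"ty":0,"tz":-1,"rx":0,"ry":0,"rz":0},{"tx":0,"ty":0,"tz":-1,"rx":0,"ry":0,"rz":0},{"tx":0,"ty":0,"tz":-0.7,"rx":0,"ry":0,"rz":0},{"tx":0,"ty":0,"tz":-0.5,"rx":0,"ry":0,"rz":0},{"tx":0,"ty":0,"tz":-0.5,"rx":0,"ry":0,"rz":0},{"tx":0,"ty":0,"tz":0,"rx":0,"ry":0,"rz":0}]}}

```text
time: 7.0
tool_pos: [547.8, -9.3, 84.2]
tcp_rot: [3.142, -0.0, -0.0]
contact_force: [-3.5, 0.2, 11.1]
grip_width: 0.4
finger_force: 5.4
```

Near-left snapped over (no force at 87.5 mm) and is now on its stop. On to far-left.

Request:
{"op": "carry_out", "data": {"plan": [{"tx":0,"ty":0,"tz":-0.5,"rx":0,"ry":0,"rz":0},{"tx":0,"ty":0,"tz":0,"rx":0,"ry":0,"rz":0},{"tx":0,"ty":0,"tz":2,"rx":0,"ry":0,"rz":0},{"tx":0,"ty":0,"tz":6,"rx":0,"ry":0,"rz":0},{"tx":0,"ty":0,"tz":14,"rx":0,"ry":0,"rz":0},{"tx":25,"ty":0,"tz":0,"rx":0,"ry":0,"rz":0},{"tx":35,"ty":0,"tz":0,"rx":0,"ry":0,"rz":0},{"tx":29,"ty":0,"tz":0,"rx":0,"ry":0,"rz":0},{"tx":15,"ty":0,"tz":0,"rx":0,"ry":0,"rz":0},{"tx":0,"ty":0,"tz":0,"rx":0,"ry":0,"rz":0}]}}

```text
time: 8.0
tool_pos: [653.3, -9.6, 104.0]
tcp_rot: [3.141, -0.001, -0.0]
contact_force: [-0.5, 0.6, -0.5]
grip_width: 0.2
finger_force: 0.0
```

Request:
{"op": "carry_out", "data": {"plan": [{"tx":0,"ty":0,"tz":-3,"rx":0,"ry":0,"rz":0},{"tx":0,"ty":0,"tz":-3,"rx":0,"ry":0,"rz":0},{"tx":0,"ty":0,"tz":-2,"rx":0,"ry":0,"rz":0},{"tx":0,"ty":0,"tz":-1,"rx":0,"ry":0,"rz":0},{"tx":0,"ty":0,"tz":-1,"rx":0,"ry":0,"rz":0},{"tx":0,"ty":0,"tz":-1,"rx":0,"ry":0,"rz":0},{"tx":0,"ty":0,"tz":-1,"rx":0,"ry":0,"rz":0},{"tx":0,"ty":0,"tz":-1,"rx":0,"ry":0,"rz":0},{"tx":0,"ty":0,"tz":-1,"rx":0,"ry":0,"rz":0},{"tx":0,"ty":0,"tz":-1,"rx":0,"ry":0,"rz":0},{"tx":0,"ty":0,"tz":-1,"rx":0,"ry":0,"rz":0}]}}

```text
time: 9.1
tool_pos: [651.9, -9.5, 88.4]
tcp_rot: [3.142, -0.0, -0.0]
contact_force: [0.5, 0.2, 0.9]
grip_width: 0.1
finger_force: 0.0
```

Request:
{"op": "carry_out", "data": {"plan": [{"tx":0,"ty":0,"tz":-1,"rx":0,"ry":0,"rz":0},{"tx":0,"ty":0,"tz":-1,"rx":0,"ry":0,"rz":0},{"tx":0,"ty":0,"tz":-1,"rx":0,"ry":0,"rz":0},{"tx":0,"ty":0,"tz":-1,"rx":0,"ry":0,"rz":0},{"tx":0,"ty":0,"tz":-0.7,"rx":0,"ry":0,"rz":0},{"tx":0,"ty":0,"tz":-0.5,"rx":0,"ry":0,"rz":0},{"tx":0,"ty":0,"tz":-0.5,"rx":0,"ry":0,"rz":0},{"tx":0,"ty":0,"tz":0,"rx":0,"ry":0,"rz":0}]}}

```text
time: 9.9
tool_pos: [651.9, -9.4, 84.2]
tcp_rot: [3.141, -0.001, -0.0]
contact_force: [-3.8, -0.1, 7.8]
grip_width: 0.3
finger_force: 4.2
```

Far-left is on its stop as well. On to far-right.

Request:
{"op": "carry_out", "data": {"plan": [{"tx":0,"ty":0,"tz":-0.7,"rx":0,"ry":0,"rz":0},{"tx":0,"ty":0,"tz":0,"rx":0,"ry":0,"rz":0},{"tx":0,"ty":0,"tz":2,"rx":0,"ry":0,"rz":0},{"tx":0,"ty":0,"tz":6,"rx":0,"ry":0,"rz":0},{"tx":0,"ty":0,"tz":14,"rx":0,"ry":0,"rz":0},{"tx":0,"ty":-30,"tz":0,"rx":0,"ry":0,"rz":0},{"tx":0,"ty":-40,"tz":0,"rx":0,"ry":0,"rz":0},{"tx":-1,"ty":-40,"tz":0,"rx":0,"ry":0,"rz":0},{"tx":0,"ty":-35,"tz":0,"rx":0,"ry":0,"rz":0},{"tx":0,"ty":-14,"tz":0,"rx":0,"ry":0,"rz":0},{"tx":0,"ty":0,"tz":0,"rx":0,"ry":0,"rz":0}]}}

```text
time: 11.0
tool_pos: [650.9, -170.5, 104.6]
tcp_rot: [3.141, -0.001, -0.003]
contact_force: [-0.7, -0.0, -0.8]
grip_width: 0.6
finger_force: 0.0
```

Request:
{"op": "carry_out", "data": {"plan": [{"tx":0,"ty":0,"tz":-3,"rx":0,"ry":0,"rz":0},{"tx":0,"ty":0,"tz":-3,"rx":0,"ry":0,"rz":0},{"tx":0,"ty":0,"tz":-2,"rx":0,"ry":0,"rz":0},{"tx":0,"ty":0,"tz":-1,"rx":0,"ry":0,"rz":0},{"tx":0,"ty":0,"tz":-1,"rx":0,"ry":0,"rz":0},{"tx":0,"ty":0,"tz":-1,"rx":0,"ry":0,"rz":0},{"tx":0,"ty":0,"tz":-1,"rx":0,"ry":0,"rz":0},{"tx":0,"ty":0,"tz":-1,"rx":0,"ry":0,"rz":0},{"tx":0,"ty":0,"tz":-1,"rx":0,"ry":0,"rz":0},{"tx":0,"ty":0,"tz":-1,"rx":0,"ry":0,"rz":0},{"tx":0,"ty":0,"tz":-1,"rx":0,"ry":0,"rz":0}]}}

```text
time: 12.1
tool_pos: [650.9, -168.6, 88.0]
tcp_rot: [3.141, -0.0, -0.0]
contact_force: [0.1, -0.3, -0.8]
grip_width: 0.6
finger_force: 0.0
```

Request:
{"op": "carry_out", "data": {"plan": [{"tx":0,"ty":0,"tz":-1,"rx":0,"ry":0,"rz":0},{"tx":0,"ty":0,"tz":-1,"rx":0,"ry":0,"rz":0},{"tx":0,"ty":0,"tz":-1,"rx":0,"ry":0,"rz":0},{"tx":0,"ty":0,"tz":-1,"rx":0,"ry":0,"rz":0},{"tx":0,"ty":0,"tz":-0.7,"rx":0,"ry":0,"rz":0},{"tx":0,"ty":0,"tz":-0.5,"rx":0,"ry":0,"rz":0},{"tx":0,"ty":0,"tz":-0.5,"rx":0,"ry":0,"rz":0},{"tx":0,"ty":0,"tz":0,"rx":0,"ry":0,"rz":0}]}}

```text
time: 12.9
tool_pos: [650.9, -168.6, 84.2]
tcp_rot: [3.141, -0.001, -0.0]
contact_force: [-4.6, 1.6, 10.2]
grip_width: 0.4
finger_force: 4.9
```

Request:
{"op": "carry_out", "data": {"plan": [{"tx":0,"ty":0,"tz":0,"rx":0,"ry":0,"rz":0},{"tx":0,"ty":0,"tz":2,"rx":0,"ry":0,"rz":0},{"tx":0,"ty":0,"tz":6,"rx":0,"ry":0,"rz":0},{"tx":0,"ty":0,"tz":20,"rx":0,"ry":0,"rz":0},{"tx":0,"ty":0,"tz":40,"rx":0,"ry":0,"rz":0},{"tx":-20,"ty":-20,"tz":40,"rx":0,"ry":0,"rz":0},{"tx":-30,"ty":-30,"tz":20,"rx":0,"ry":0,"rz":0},{"tx":-30,"ty":-30,"tz":0,"rx":0,"ry":0,"rz":0},{"tx":-30,"ty":-30,"tz":0,"rx":0,"ry":0,"rz":0},{"tx":-30,"ty":-30,"tz":0,"rx":0,"ry":0,"rz":0},{"tx":-30,"ty":-30,"tz":0,"rx":0,"ry":0,"rz":0},{"tx":-20,"ty":-20,"tz":0,"rx":0,"ry":0,"rz":0}]}}

```text
time: 14.1
tool_pos: [458.8, -360.3, 210.7]
tcp_rot: [3.141, 0.0, -0.002]
contact_force: [0.5, 0.1, 0.9]
grip_width: 0.5
finger_force: 0.0
```

Request:
{"op": "carry_out", "data": {"plan": [{"tx":-30,"ty":-30,"tz":0,"rx":0,"ry":0,"rz":0},{"tx":-30,"ty":-30,"tz":0,"rx":0,"ry":0,"rz":0},{"tx":-30,"ty":-30,"tz":0,"rx":0,"ry":0,"rz":0},{"tx":-30,"ty":-30,"tz":0,"rx":0,"ry":0,"rz":0},{"tx":-30,"ty":-10,"tz":0,"rx":0,"ry":0,"rz":0},{"tx":0,"ty":0,"tz":0,"rx":0,"ry":0,"rz":0}]}}

```text
time: 14.7
tool_pos: [307.4, -490.3, 210.3]
tcp_rot: [3.141, 0.001, -0.005]
contact_force: [0.3, 0.2, -0.8]
grip_width: 0.6
finger_force: 0.0
```

```bash
python3 - <<'E'
from h import *
a=bot.capture("side")[:,:,::-1]; b=bot.capture("top")[:,:,::-1]
cv2.imwrite("pics/s3.png",cv2.resize(a[220:400,230:470],None,fx=3.3,fy=3.3,interpolation=2))
cv2.imwrite("pics/t3.png",b)
E
```

```text
(no output)
```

View pics/s3.png

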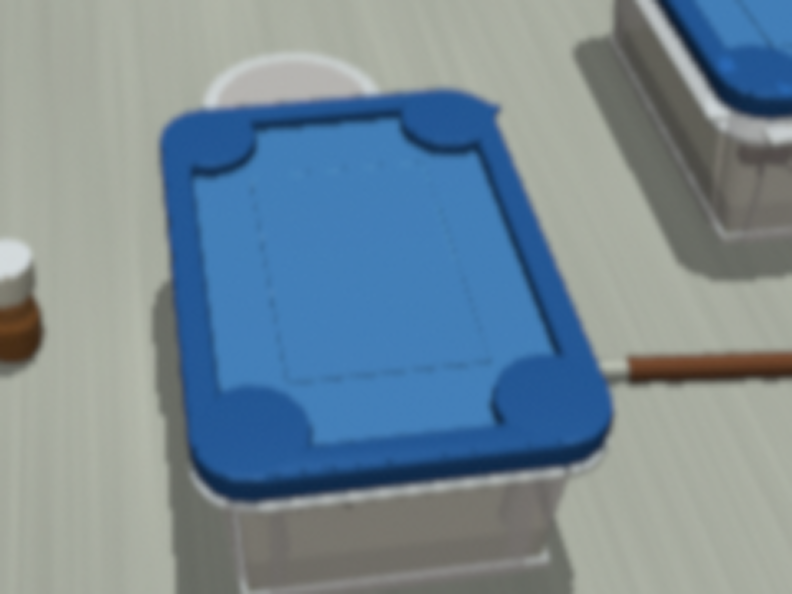

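View pics/t3.png

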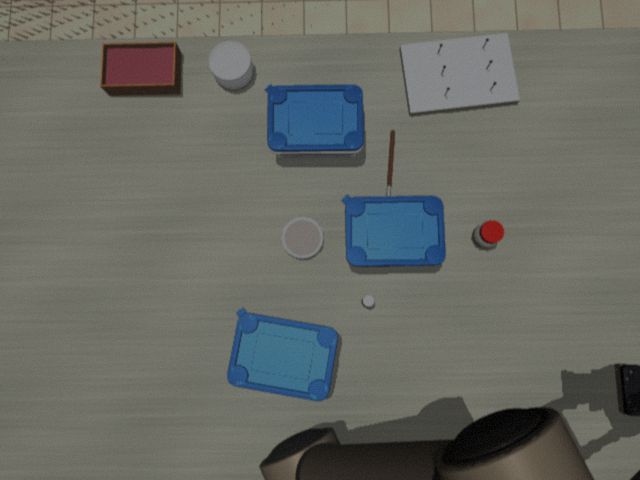

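All four corners are down: far-left now at (450,115) and far-right at (560,395) in the crop, both lower than before. The box's foot, the jar (490,233), dish (302,238), brush (391,160) and vial (368,301) have not moved.

```bash
python3 -c "
from plant import bot
print(bot.close_job())"
```

```text
the job is handed in; nothing more can be done
None
```

All four corners of the rightmost box's lid were pressed down to their stops with slow, steady pressure and look shut in the final pictures; the box, jar, dish, brush and vial show no movement, and the job is handed in (no verdict was returned).

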